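Clear the tin off the dispenser lid and flip the lid open

ROBOT

A 7-joint arm with a two-finger parallel gripper is mounted at the origin on the work surface. World frame = base frame: x ahead of the robot, y to its left, z up, the work surface at z = 0. Lengths are in m, angles in rad, forces in N, time in s.
With the tool pointing down it reaches from about 0.425 to 0.925 m from the base axis. Payload 6.8 kg.
Tool frame: the origin (TCP) lies on the front face of the gripper's body, between the roots of the fingers; the fingertips stand 73 mm ahead of it and the grasp point (between the pads) lies 54 mm ahead of it; z points along the fingers, y is the direction in which the jaws open and shut (so a half turn about z gives the same grasp; the last joint's range is limited). The gripper opens to 85 mm and grips with 20 to 120 N. Pads are 22 mm wide; open, the fingers measure 114 mm over their backs; the gripper's body (76 mm by 85 mm) begins 54 mm behind the grasp point. The pads swing forward as they close: fully open they stand 13 mm farther back than shut.
Start: joints at [1.237, 0.477, 0.022, 1.555, -0.011, 1.109, -0.083], TCP at [0.151, -0.658, 0.304] pointing down, gripper open.
Joint ranges: [-2.96, 2.96], [-0.34, 2.1], [-1.41, 1.46], [0.24, 2.44], [-1.37, 4.51], [0.17, 1.92], [-2.96, 2.96]. Speed limits (rad/s): [2.39, 2.39, 3.14, 3.14, 3.14, 3.14, 3.14].

INTERFACE

Orientations are given as a unit quaternion [w, x, y, z].
In Python, from station import get_obs, read_camera, hand_in, spot_in, cut_out, spot_point gives the robot as it stands. The module is installed in compiled form; this text tells all that it offers.
- The arm moves only by the tool move_arm, never from a script. Its arguments are lists of equal length, an entry for each row: "gripper": the opening, from 0 (shut) to 1 (fully open); "xyz": the shift along the tool's x, y, z in cm, a list of three; "twist": the turn about the tool's z in rad. A call has 1 to 5 rows; each row is the pose to reach, as a shift and turn from the pose commanded when the call began, along the tool's axes at that moment; what a row does not reach only later rows make up. A row lasts 1/12 s, in which the tool goes at most 41.7 mm and 7.16 degrees, less where a joint would pass 70% of its speed; a pose out of reach is approached as far as the arm can. A call with a gripper value outside its range is refused whole. The fingers move at their own pace and stop on an object; "squeeze" is the grip in N (left out, the last holds). Time passes only in rows, so rows that repeat a pose let the fingers close. It gives the time, the measured TCP pose, the force and the opening at its end, in the units of the state.
- get_obs(): the state, without advancing time (a new reading comes with each control period).
- read_camera(name): name is "scene" or "top" or "wrist"; returns a dict with "pixels" (384x512x3 uint8, red, green, blue), "fx", "fy", "cx", "cy" (pixels), "R" (3x3) and "t" (3): a world point X has camera coordinates R X + t. Camera axes: x right, y down, z forward; pixel columns grow to the right and rows downward; lengths in m; the calibration is good to about 2 mm. A picture is of the moment at which its call begins. There is no depth.
- hand_in(): hands the job in, once; it reports no verdict.
Trained networks look in the newest picture that a camera, given by its name, has taken for a name from the list of things; names that differ only in an ending like _2 or _b are one class to them, and where a whole thing is asked for, a point or a joint stands for the part that bears it (a point fixed in the world has none). Each returns a list of dicts, best first, with "p" (0 to 1); they miss things now and then, are a little off and sometimes report something else, mostly with a low value. They report only what shows in the picture. A call takes as long as a camera call. They do not tell look-alikes from the thing itself.
- spot_in(query, camera): "centre" ([x, y, z] in m, in world coordinates, good to about 4 mm: the middle of the surface that is visible of it).
- cut_out(query, camera): "pixels" (384x512 bool, what is visible of it).
- spot_point(query, camera): "centre" ([x, y, z] in m, in world coordinates, good to about 4 mm: a listed point, or the origin of a listed thing).
The state is a dict: "t": time; "q": joint angles; "joint_vel": joint speeds; "joint_torque": joint torques, N m; "eef_pos": TCP position; "tool_rot": TCP orientation; "contact_force": force on the tool from outside, world axes, zero at the start; "torque": the same for the moment, N m; "gripper_width": opening from 0.0 (shut) to 1.0 (fully open).
Only numpy, scipy, OpenCV 4.12 (cv2) and the standard library are available. Lean on these libraries where they do the work, as an engineer would, in place of code of your own. Each camera call takes 0.05 s, during which the arm holds its last target.

TASK

Someone left a flat tin lying on the hinged lid of the bolt dispenser. With your closed fingertips only, gently push the tin sideways until it lies fully on the empty side ledge, about the middle of the paper card, without pinching or lifting it; then flip the lid up by its front lip and over past upright, so that it stays leaning back open by itself, and take your hand away. Leave the jar on the other ledge and everything else on the counter where it is.

Things in the scene. Friction and masses are not known exactly. Their poses are not given: they have to be found in the camera images.
- unit: Bolt dispenser, fixed: steel box 120 mm deep (x), 414 wide (y). Middle: trough 152 wide under the lid. Each side: flat ledge 130 wide (|y| 77 to 207 mm), 74.5 mm above the counter, with a rim 8 high, 3 thick along its back (+x) and outer end, none at the front or towards the lid. Origin: centre of the underside, on the counter; x runs from front (lip, robot side) to hinge side, z up.
- lid_hinge (a point): Middle of the lid's hinge line, fixed on the unit at its frame's (60, 0, 70.5) mm. The hinge line runs along the unit's y; axes as the unit's.
- lid_lip (a point): Middle of the lip's front edge, half-way through its thickness; 145 mm from the hinge line. Lid: flat plate 120 deep, 150 wide, 6 mm thick, about 0.18 kg; shut, its underside is 70.5 and its top 76.5 mm above the counter, 2 mm above the ledges, 2 mm gaps at its sides. The lip, 80 mm wide, juts 25 mm out past the unit's front wall, open beneath down to the counter: a fingertip fits under.
- lid (a joint): Lid angle in rad: 0 shut and level, 1.57 upright, 1.95 fully open against its stop, leaning back. Nearly free hinge: let go below about 1.55 it falls shut, above that it falls back to the stop and stays. About 1 N at the lip lifts it.
- tin: Loose flat steel tin 70 x 50 x 22 mm (x, y, z of its frame), about 0.2 kg, lying on the lid with its 50 mm side roughly along the unit's y. Origin: centre of its underside.
- tin_mid (a point): Centre of the tin, half-way up (11 mm above its underside); axes as the tin's.
- card: Thin paper card 80 x 80 mm, 1 mm thick, lying in the middle of the empty ledge (left or right of the lid, it varies); it is flat, offers no resistance, and cannot move. Origin: centre of its underside; axes as the unit's.
- jar: Small glass jar, 46 mm diameter, 50 mm tall, standing in the middle of the other ledge; leave it. Origin: centre of its underside.
- tape: Bystander: roll of black tape lying flat beyond the left (+y) end of the unit, 90 mm diameter, 24 mm high. Origin: centre of its underside.
- driver: Bystander: screwdriver about 200 mm long lying on the counter beyond the right (-y) end of the unit. Origin: underside.
- spray: Bystander: spray can standing behind the right ledge, 48 mm diameter, 110 mm tall. Origin: centre of its underside.
- carton: Bystander: cardboard carton behind the left ledge, 60 x 80 x 70 mm. Origin: centre of its underside.
- wrench: Bystander: steel wrench lying on the counter in front, to the left. Origin: underside.
- plug: Bystander: small brass plug standing on the counter in front, to the right, 32 mm diameter, 40 mm tall. Origin: centre of its underside.
There are look-alikes about, which are no part of the job. There is more than one size of the jar; the job needs the middle-sized.

How it is judged:
By the outcome, as a careful person would: the job done as asked, in the order asked, and still so for the second after the job is handed in, with the robot touching nothing.
It also fails if it takes over 58 s, if anything falls off the work surface, if the arm or the gripper's body presses on something with over 40 N, if the wrist force passes 120 N, or if a joint passes its speed limit or range.

## Working session

There is one attempt and no reset: what is moved stays moved. The work goes in short steps, Python scripts to look and compute and a tool call to move; the robot and the scene stay as the last step left them, time stands still between calls to the robot, and variables do not carry over. Pictures are saved under pics/ and viewed, and the job is handed in when it is done.

Besides the shell and the picture viewer there is one more tool, called after "Emit:" by a JSON object that holds its "fn" and its "kwargs", one argument or row to a line. move_arm: Moves the arm, as the interface text tells. Its arguments: {"type":"object","properties":{"gripper":{"type":"array","items":{"type":"number"}},"xyz":{"type":"array","items":{"type":"array","items":{"type":"number"}}},"twist":{"type":"array","items":{"type":"number"}},"squeeze":{"type":"number"}},"required":["gripper","xyz","twist"]}

```bash
mkdir -p pics
cat > h.py <<'E'
import numpy as np, cv2
from station import *
def shot(cam,fn):
    c=read_camera(cam); cv2.imwrite('pics/'+fn,c['pixels'][:,:,::-1]); return c
E
python3 - <<'E'
from h import *
o=get_obs(); print(o)
for c in ['scene','top']:
    shot(c,c+'1.png')
    for n in ['unit','lid_hinge','lid_lip','tin','tin_mid','card','jar','tape','driver','spray','carton','wrench','plug']:
        print(c,n,[(np.round(d['centre'],3).tolist(),round(d['p'],2)) for d in spot_point(n,c)])
print(get_obs()['t'])
E
```

```text
{'t': 0.0, 'q': array([ 1.23689016,  0.47779012,  0.02235503,  1.55644767, -0.01148185,
        1.10927563, -0.08312485]), 'joint_vel': array([-0.00120098, -0.00140638,  0.00149547, -0.00057423,  0.00011039,
       -0.00112833, -0.00054241]), 'joint_torque': array([-1.63935107e-03, -5.96456265e+01,  1.60741836e+00, -2.81199056e+01,
        1.24703109e-02,  9.26051434e-03,  1.25069900e-05]), 'eef_pos': array([ 0.15100888, -0.65742793,  0.30293418]), 'tool_rot': array([-8.78308719e-04,  9.93633306e-01,  1.12659002e-01, -1.78088351e-04]), 'contact_force': array([-0.71570884, -0.67098013,  0.13816715]), 'torque': array([-0.01620814, -0.00961054,  0.05037898]), 'gripper_width': 1.0009875261626047}
scene unit [([0.605, -0.109, -0.002], 0.75)]
scene lid_hinge [([0.663, -0.117, 0.07], 0.97)]
scene lid_lip [([0.518, -0.111, 0.079], 0.93), ([0.453, -0.31, 0.002], 0.49)]
scene tin [([0.612, -0.104, 0.075], 0.96)]
scene tin_mid [([0.614, -0.106, 0.086], 0.84)]
scene card [([0.618, 0.031, 0.071], 0.67)]
scene jar [([0.756, 0.052, 0.001], 0.67), ([0.399, -0.39, -0.002], 0.66), ([0.597, -0.253, 0.0
[... 557 characters left out ...]
e [([0.617, 0.029, 0.075], 0.74), ([0.664, -0.118, 0.074], 0.72)]
top lid_lip [([0.523, -0.105, 0.074], 0.88)]
top tin [([0.614, -0.105, 0.076], 0.97)]
top tin_mid [([0.597, -0.248, 0.074], 0.65), ([0.609, -0.101, 0.089], 0.58)]
top card [([0.618, 0.028, 0.077], 0.69), ([0.632, -0.41, 0.002], 0.39)]
top jar [([0.476, -0.174, -0.003], 0.69), ([0.399, -0.384, -0.001], 0.64)]
top tape [([0.68, 0.202, 0.001], 0.68), ([0.716, -0.266, -0.001], 0.39)]
top driver [([0.627, -0.409, 0.003], 0.77)]
top spray [([0.718, -0.262, 0.001], 0.69)]
top carton [([0.752, 0.059, -0.002], 0.87)]
top wrench [([0.489, 0.164, -0.003], 0.86)]
top plug [([0.619, 0.029, 0.074], 0.45), ([0.453, -0.302, 0.001], 0.39)]
1.4
```

View pics/scene1.png

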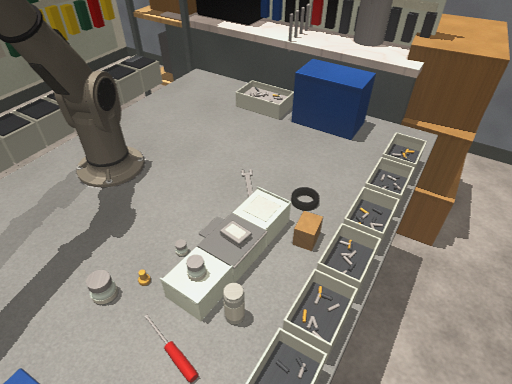

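View pics/top1.png

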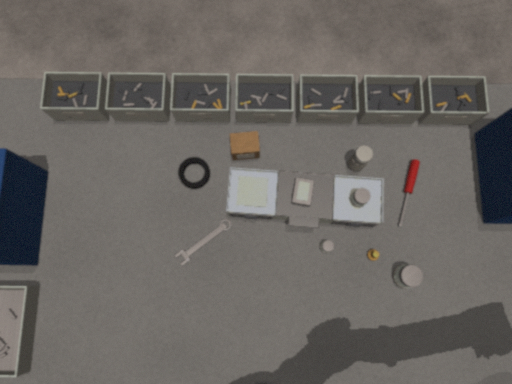

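Candidate jars are on the right ledge at scene px (195,266), a small one in front at (180,247) and a big one at (100,287). The one on the ledge is the middle-sized jar, and it stays put. The card is on the left (+y) ledge. Next I'll measure the poses more precisely.

```bash
cat >> h.py <<'E'
def bp(c,uv,z):
    d=np.array([(uv[0]-c['cx'])/c['fx'],(uv[1]-c['cy'])/c['fy'],1.]); R=np.array(c['R']);t=np.array(c['t'])
    o=-R.T@t; d=R.T@d; s=(z-o[2])/d[2]; return (o+s*d)
def pj(c,X):
    p=np.array(c['R'])@np.array(X)+np.array(c['t']); return np.array([c['fx']*p[0]/p[2]+c['cx'],c['fy']*p[1]/p[2]+c['cy']])
def med(q,cams,n=1,near=None,r=.05):
    out=[]
    for cam in cams:
        for i in range(n):
            read_camera(cam)
            for d in spot_point(q,cam):
                if near is None or np.linalg.norm(np.array(d['centre'])-near)<r: out.append(d['centre']); break
    return np.round(np.array(out),4)
E
python3 - <<'E'
from h import *
c=shot('top','top2.png')
im=c['pixels'][:,:,::-1]
x0,y0,x1,y1=210,120,400,270
cv2.imwrite('pics/top2z.png',cv2.resize(im[y0:y1,x0:x1],None,fx=4,fy=4,interpolation=cv2.INTER_CUBIC))
for n,z in [('tin',.0985),('card',.0755),('lid',.0765),('unit',.0745)]:
    for cam in ['top']:
        for d in cut_out(n,cam)[:1]:
            m=d['pixels'].astype(np.uint8); cs,_=cv2.findContours(m,0,1); k=max(cs,key=cv2.contourArea)[:,0]
            w=np.array([bp(c,p,z)[:2] for p in k]).astype(np.float32)
            r=cv2.minAreaRect(w*1000); print(n,cam,round(d['p'],2),r)
s=shot('scene','scene2.png'); im=s['pixels'][:,:,::-1]
cv2.imwrite('pics/scene2z.png',cv2.resize(im[180:320,150:310],None,fx=4.5,fy=4.5,interpolation=cv2.INTER_CUBIC))
print(get_obs()['t'])
E
```

```text
card top 0.81 ((618.4307250976562, 32.47417449951172), (80.10681915283203, 82.49113464355469), 86.046875)
lid top 0.8 ((596.991943359375, -107.1181411743164), (146.50228881835938, 147.55667114257812), 86.2728500366211)
unit top 0.8 ((597.6438598632812, -110.17411804199219), (419.0193786621094, 150.99205017089844), 86.57064056396484)
1.7
```

View pics/top2z.png

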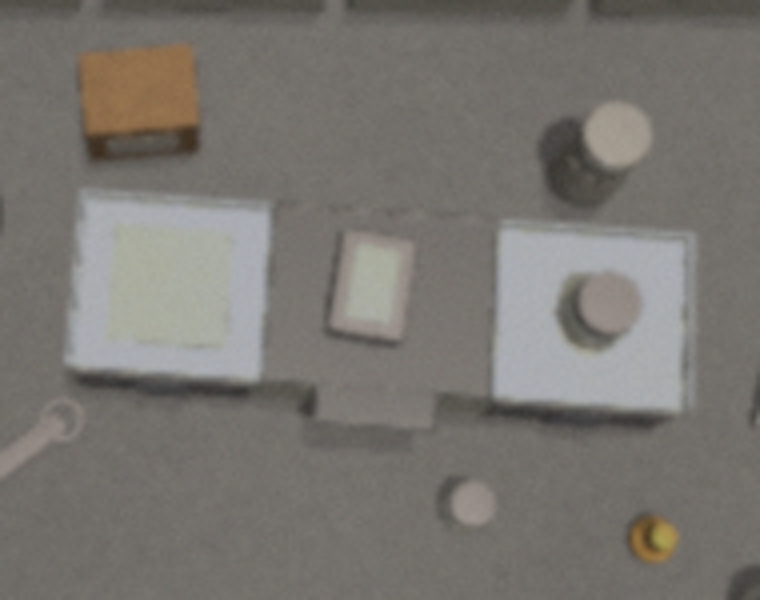

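View pics/scene2z.png

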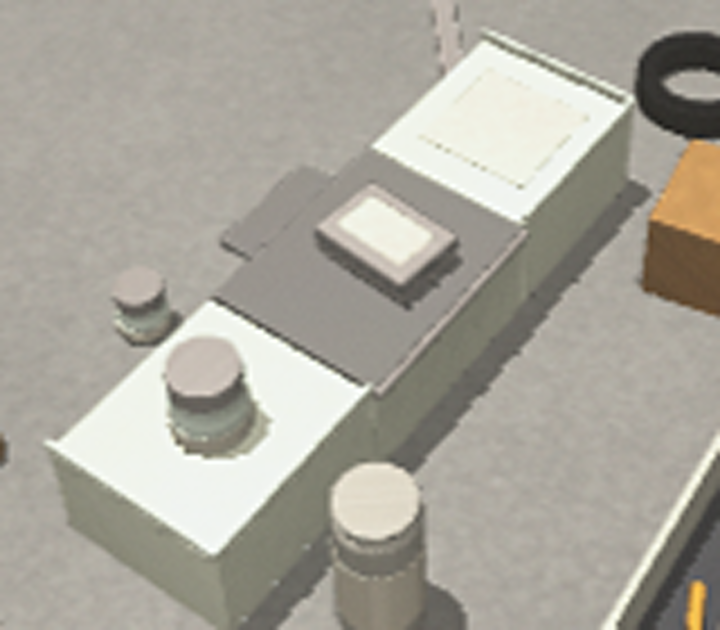

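Run:
```python
from h import *
c=read_camera('top')
f=lambda u,v,z:np.round(bp(c,(210+(u+.5)/4-.5,120+(v+.5)/4-.5),z),4)[:2]
P=[f(u,v,.0985) for u,v in[(343,230),(414,238),(400,340),(330,330)]]
print('tin',P,np.mean(P,0))
print('card',[f(u,v,.0755) for u,v in[(110,224),(235,230),(228,348),(108,340)]])
print('lip',[f(u,v,.0765) for u,v in[(315,422),(436,428)]])
print('ledges corners',[f(u,v,.0745) for u,v in[(264,380),(494,402),(68,372),(681,412)]])
print(med('tin_mid',['scene','scene'],2,[.61,-.105,.085]),med('card',['scene'],2),med('lid_lip',['scene'],2))
```

```text
tin [array([ 0.6502, -0.0833]), array([ 0.6452, -0.1302]), array([ 0.5765, -0.1198]), array([ 0.5827, -0.074 ])] [ 0.61365  -0.101825]
card [array([0.6587, 0.0723]), array([ 0.6553, -0.0124]), array([ 0.5742, -0.0079]), array([0.5789, 0.0723])]
lip [array([ 0.5249, -0.0655]), array([ 0.5217, -0.1454])]
ledges corners [array([ 0.553 , -0.0319]), array([ 0.5396, -0.1845]), array([0.5572, 0.0985]), array([ 0.534 , -0.3082])]
[[ 0.6152 -0.1039  0.0836]
 [ 0.6153 -0.1041  0.0847]
 [ 0.6124 -0.1052  0.0829]
 [ 0.6134 -0.1009  0.087 ]] [[0.615  0.0304 0.0691]
 [0.612  0.0333 0.0712]] [[ 0.5218 -0.1056  0.0774]
 [ 0.5212 -0.1085  0.0797]]
```

Emit:
{"fn": "move_arm", "kwargs": {
  "gripper": [0,0,0,0,0],
  "xyz": [
    [2.8,-1.92,0],
    [5.6,-3.84,0],
    [8.4,-5.76,0],
    [11.2,-7.68,0],
    [14,-9.6,0]
  ],
  "twist": [0,0,0,0,0]
}}

```text
t: 2.97
eef_pos: [0.267, -0.5317, 0.3041]
tool_rot: [0.0, 0.994, 0.113, 0.0]
contact_force: [0.2, 0.7, -0.5]
gripper_width: 0.297
```

Emit:
{"fn": "move_arm", "kwargs": {
  "gripper": [0,0,0,0,0],
  "xyz": [
    [2.8,-1.92,0],
    [5.6,-3.84,0],
    [8.4,-5.76,0],
    [11.2,-7.68,0],
    [14,-9.6,0]
  ],
  "twist": [0,0,0,0,0]
}}

```text
t: 3.38
eef_pos: [0.3819, -0.4068, 0.3042]
tool_rot: [0.0, 0.994, 0.113, 0.0]
contact_force: [0.0, -0.4, 0.1]
gripper_width: -0.001
```

Emit:
{"fn": "move_arm", "kwargs": {
  "gripper": [0,0,0,0,0],
  "xyz": [
    [2.8,-1.92,0],
    [5.6,-3.84,0],
    [8.4,-5.76,0],
    [11.2,-7.68,0],
    [14,-9.6,0]
  ],
  "twist": [0,0,0,0,0]
}}

```text
t: 3.8
eef_pos: [0.4969, -0.2819, 0.3042]
tool_rot: [0.0, 0.994, 0.113, 0.0]
contact_force: [1.0, 0.2, -0.3]
gripper_width: 0.001
```

Emit:
{"fn": "move_arm", "kwargs": {
  "gripper": [0,0,0,0,0],
  "xyz": [
    [2.8,-1.92,0],
    [5.6,-3.84,0],
    [8.4,-5.76,0],
    [11.2,-7.68,0],
    [14,-9.6,0]
  ],
  "twist": [0.06,0.12,0.18,0.24,0.3]
}}

```text
t: 4.22
eef_pos: [0.6119, -0.157, 0.3041]
tool_rot: [0.0, 0.999, -0.039, 0.0]
contact_force: [-0.1, -0.6, 0.3]
gripper_width: -0.001
```

Emit:
{"fn": "move_arm", "kwargs": {
  "gripper": [0,0],
  "xyz": [
    [0,0,1],
    [0,0,2]
  ],
  "twist": [0,0]
}}

```text
t: 4.38
eef_pos: [0.6126, -0.1555, 0.284]
tool_rot: [-0.0, 0.999, -0.035, 0.001]
contact_force: [-0.3, -0.8, -0.2]
gripper_width: -0.001
```

Run:
```python
from h import *
w=shot('wrist','w1.png')
print(med('tin_mid',['wrist'],1), pj(w,[.6126,-.1555,.211]), bp(w,(256,300),.0985))
o=get_obs();print(o['eef_pos'],o['tool_rot'])
```

```text
[[ 0.613  -0.1035  0.0864]] [253.61978626 246.26130037] [ 0.50798946 -0.15029901  0.0985    ]
[ 0.60960171 -0.15965307  0.28267157] [ 2.65443647e-04  9.99283901e-01 -3.78082299e-02 -1.46715407e-03]
```

View pics/w1.png

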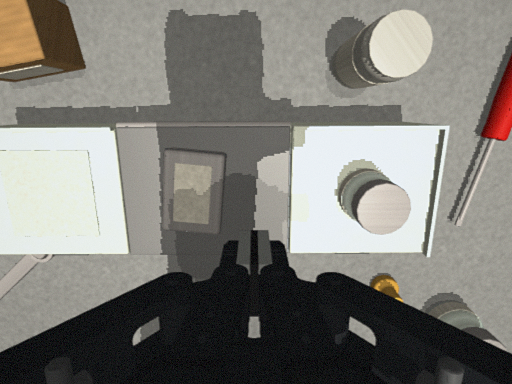

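Run:
```python
from h import *
c=read_camera('wrist')
P=[bp(c,p,.0985)[:2] for p in[(167,149),(226,152),(219,235),(163,231)]];print('tin',np.round(P,4),np.mean(P,0))
P=[bp(c,p,.0755)[:2] for p in[(89,151),(99,235)]];print('card right edge',np.round(P,4))
P=[bp(c,p,.0745)[:2] for p in[(128,252),(291,252),(290,127),(117,126)]];print('lid bounds',np.round(P,4))
print([np.round(bp(c,p,.21),4) for p in[(240,235),(253,232),(270,235)]])
```

```text
tin [[ 0.6473 -0.0935]
 [ 0.6413 -0.1401]
 [ 0.5707 -0.1271]
 [ 0.578  -0.0797]] [ 0.60933634 -0.11008277]
card right edge [[ 0.6482 -0.0191]
 [ 0.5698 -0.0116]]
lid bounds [[ 0.5501 -0.0351]
 [ 0.5382 -0.1903]
 [ 0.6553 -0.1947]
 [ 0.6674 -0.047 ]]
[array([ 0.6158, -0.1536,  0.21  ]), array([ 0.6168, -0.16  ,  0.21  ]), array([ 0.6147, -0.1681,  0.21  ])]
```

Emit:
{"fn": "move_arm", "kwargs": {
  "gripper": [0,0,0,0,0],
  "xyz": [
    [0,0,3.2],
    [0,0,6.4],
    [0,0,9.6],
    [0,0,11.8],
    [0,0,12.8]
  ],
  "twist": [0,0,0,0,0]
}}

```text
t: 5.0
eef_pos: [0.6088, -0.1596, 0.1531]
tool_rot: [-0.0, 0.999, -0.038, -0.002]
contact_force: [0.2, -0.6, -0.1]
gripper_width: -0.001
```

Run:
```python
from h import *
w=shot('wrist','w2.png');shot('scene','s3.png')
im=cv2.imread('pics/s3.png');cv2.imwrite('pics/s3z.png',cv2.resize(im[160:320,150:310],None,fx=3.5,fy=3.5,interpolation=cv2.INTER_CUBIC))
for i in range(4):
    o=get_obs();print(o['eef_pos'],o['contact_force']);read_camera('wrist')
```

```text
[ 0.60975932 -0.15926889  0.1546953 ] [ 0.42784277  0.07883222 -0.28808462]
[ 0.61089908 -0.15919404  0.15641933] [-0.00427443  0.53507768  0.57003601]
[ 0.61166668 -0.15906495  0.1574308 ] [ 0.24598911 -0.0225304   0.0006634 ]
[ 0.61204507 -0.15893572  0.1579392 ] [ 0.66222698 -0.13780852  0.02989218]
```

View pics/w2.png

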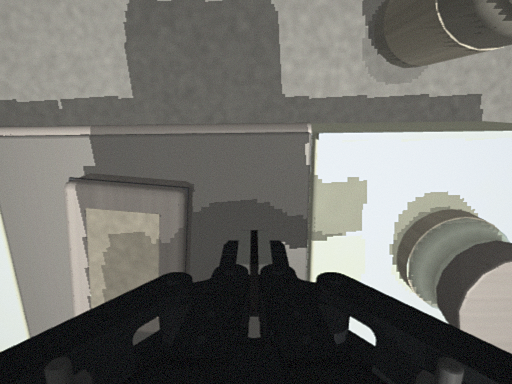

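View pics/s3z.png

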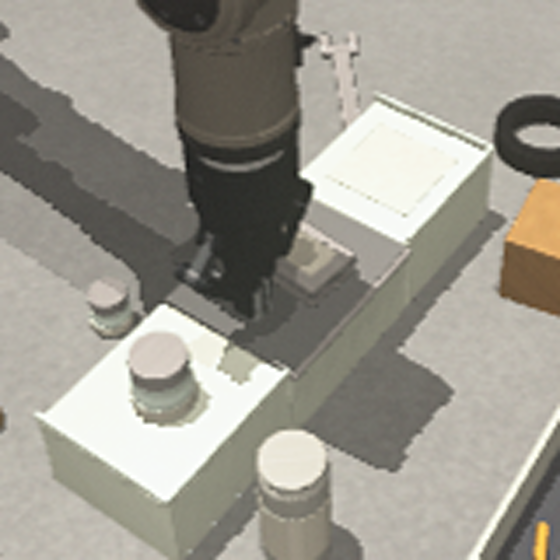

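Emit:
{"fn": "move_arm", "kwargs": {
  "gripper": [0,0,0,0,0],
  "xyz": [
    [0,-0.5,0.1],
    [0,-1,0.1],
    [0,-1.5,0.1],
    [0,-2,0.1],
    [0,-2.5,0.1]
  ],
  "twist": [0,0,0,0,0]
}}

```text
t: 5.72
eef_pos: [0.6132, -0.1331, 0.1554]
tool_rot: [0.0, 0.999, -0.037, 0.0]
contact_force: [0.8, -1.6, 0.5]
gripper_width: -0.005
```

Emit:
{"fn": "move_arm", "kwargs": {
  "gripper": [0,0,0,0,0],
  "xyz": [
    [0,-0.5,0],
    [0,-1,0],
    [0,-1.5,0],
    [0,-2,0],
    [0,-2.5,0]
  ],
  "twist": [0,0,0,0,0]
}}

```text
t: 6.13
eef_pos: [0.6146, -0.1079, 0.1549]
tool_rot: [0.0, 0.999, -0.037, -0.0]
contact_force: [0.1, -2.6, 1.5]
gripper_width: 0.001
```

```bash
cat > look.py <<'E'
import sys
from h import *
k=sys.argv[1]
t=shot('top','t%s.png'%k);s=shot('scene','s%s.png'%k);w=shot('wrist','w%s.png'%k)
A=cv2.resize(t['pixels'][140:260,210:400],(400,253),interpolation=2);B=cv2.resize(s['pixels'][160:320,150:310],(400,400),interpolation=2)
C=cv2.resize(w['pixels'],(400,300))
I=np.zeros((560,800,3),np.uint8);I[:253,:400]=A;I[:400,400:]=B;I[258:558,:400]=C
cv2.imwrite('pics/c%s.png'%k,I[:,:,::-1])
for c in ['top','scene','wrist']: print(c,[(np.round(d['centre'],3).tolist(),round(d['p'],2)) for d in spot_point('tin',c)[:2]])
o=get_obs();print(o['t'],o['eef_pos'],o['contact_force'])
E
python3 look.py 4
```

```text
top [([0.614, -0.068, 0.077], 0.55), ([0.522, -0.105, 0.073], 0.44)]
scene [([0.613, -0.068, 0.076], 0.52), ([0.678, 0.197, -0.0], 0.16)]
wrist [([0.609, -0.07, 0.075], 0.98)]
6.4333 [ 0.61450885 -0.10820839  0.15467601] [ 0.11635674  0.35480132 -0.71436555]
```

View pics/c4.png

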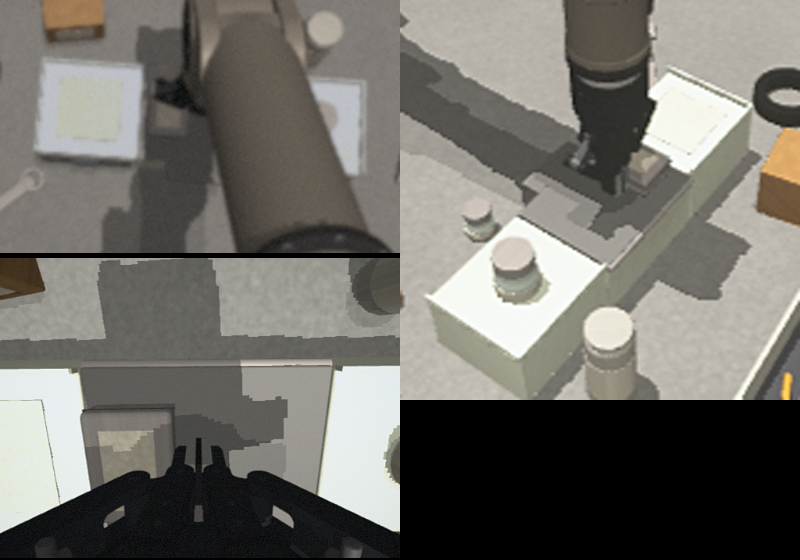

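Emit:
{"fn": "move_arm", "kwargs": {
  "gripper": [0,0,0,0,0],
  "xyz": [
    [0,-0.5,0],
    [0,-1,0],
    [-0.05,-1.5,0],
    [-0.05,-2,0],
    [-0.05,-2.5,0]
  ],
  "twist": [0,0,0,0,0]
}}

```text
t: 6.85
eef_pos: [0.616, -0.0828, 0.1549]
tool_rot: [0.0, 0.999, -0.037, -0.0]
contact_force: [0.4, -1.1, -0.3]
gripper_width: -0.004
```

Emit:
{"fn": "move_arm", "kwargs": {
  "gripper": [0,0,0,0,0],
  "xyz": [
    [0,-0.5,0],
    [0,-1,0],
    [-0.05,-1.5,0],
    [-0.05,-2,0],
    [-0.05,-2.5,0]
  ],
  "twist": [0,0,0,0,0]
}}

```text
t: 7.27
eef_pos: [0.6173, -0.0578, 0.1548]
tool_rot: [-0.0, 0.999, -0.037, -0.0]
contact_force: [0.4, -0.8, -0.3]
gripper_width: -0.002
```

```bash
python3 look.py 5
```

```text
top [([0.615, -0.02, 0.076], 0.5)]
scene [([0.616, -0.021, 0.076], 0.8)]
wrist [([0.613, -0.022, 0.076], 0.91)]
7.5667 [ 0.61742825 -0.05857008  0.15494724] [ 0.55423901 -0.32292724 -0.36495516]
```

View pics/c5.png

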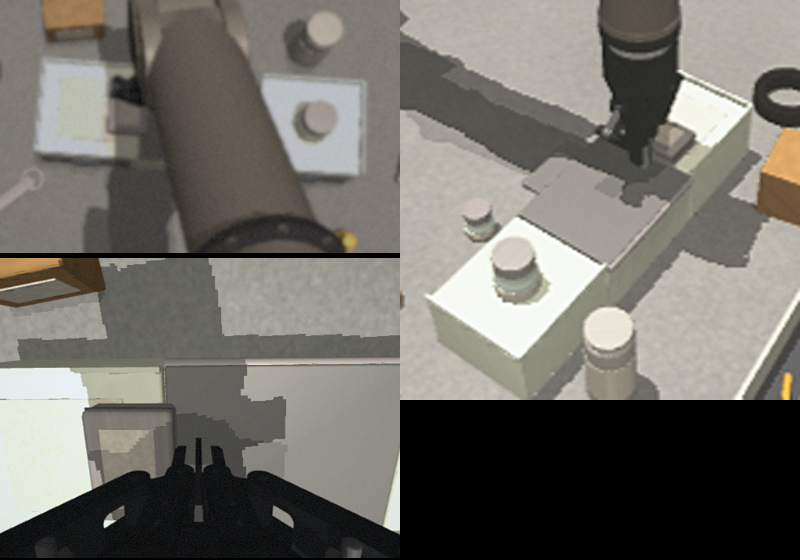

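Emit:
{"fn": "move_arm", "kwargs": {
  "gripper": [0,0,0,0,0],
  "xyz": [
    [0,-0.5,0],
    [0,-1,0],
    [0,-1.5,0],
    [0,-2,0],
    [0,-2.5,0]
  ],
  "twist": [0,0,0,0,0]
}}

```text
t: 7.98
eef_pos: [0.6193, -0.0329, 0.1549]
tool_rot: [-0.0, 0.999, -0.037, 0.0]
contact_force: [-1.2, -1.4, -0.2]
gripper_width: 0.001
```

Emit:
{"fn": "move_arm", "kwargs": {
  "gripper": [0,0,0,0,0],
  "xyz": [
    [0,-0.5,0],
    [0,-1,0],
    [0,-1.5,0],
    [0,-2,0],
    [0,-2.3,0]
  ],
  "twist": [0,0,0,0,0]
}}

```text
t: 8.4
eef_pos: [0.621, -0.0096, 0.1549]
tool_rot: [-0.0, 0.999, -0.037, -0.0]
contact_force: [0.1, -0.7, -0.3]
gripper_width: 0.001
```

```bash
python3 look.py 6
```

```text
top [([0.618, 0.032, 0.076], 0.52)]
scene [([0.454, -0.312, 0.0], 0.67), ([0.615, 0.027, 0.076], 0.61)]
wrist [([0.618, 0.031, 0.074], 0.81)]
8.7 [ 0.62099305 -0.01074154  0.15496699] [ 0.47497916 -0.38400371  0.20370876]
```

View pics/c6.png

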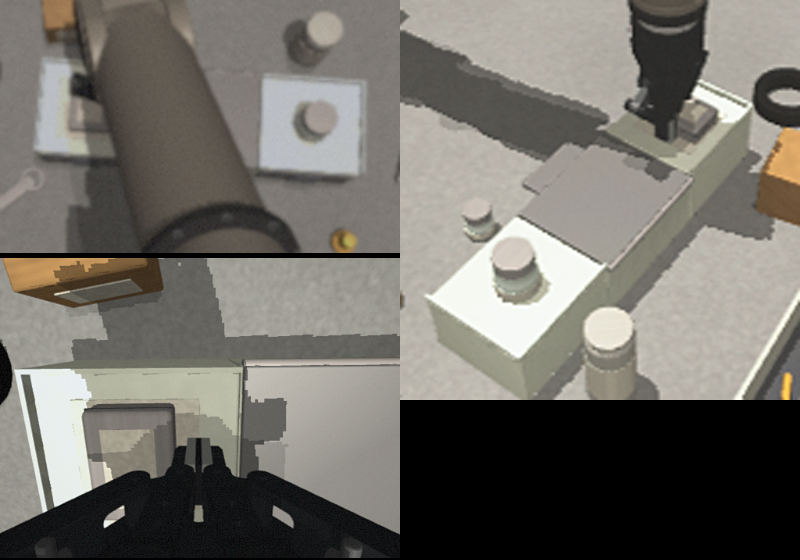

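Emit:
{"fn": "move_arm", "kwargs": {
  "gripper": [0,0,0,0,0],
  "xyz": [
    [0,1,0],
    [0,1.2,-2],
    [0,1.2,-5],
    [0,1.2,-8],
    [-2,2.4,-8]
  ],
  "twist": [0,0,0,0,0]
}}

```text
t: 9.12
eef_pos: [0.6047, -0.0316, 0.2413]
tool_rot: [-0.001, 0.999, -0.036, 0.007]
contact_force: [2.2, 0.3, 1.0]
gripper_width: 0.008
```

Emit:
{"fn": "move_arm", "kwargs": {
  "gripper": [0,0,0,0,0],
  "xyz": [
    [-3,2,0],
    [-6,4,0],
    [-9,6,0],
    [-11,8,0],
    [-11,8,0]
  ],
  "twist": [0,0,0,0,0]
}}

```text
t: 9.53
eef_pos: [0.4784, -0.1098, 0.2345]
tool_rot: [0.001, 0.999, -0.041, -0.002]
contact_force: [-1.1, -0.8, -0.5]
gripper_width: 0.001
```

```bash
python3 look.py 7
python3 - <<'E'
from h import *
print(med('lid_lip',['wrist','scene','top'],1),med('card',['top','scene'],1))
E
```

```text
top [([0.621, 0.029, 0.076], 0.69), ([0.595, -0.248, 0.072], 0.61)]
scene [([0.62, 0.03, 0.073], 0.65)]
wrist [([0.614, 0.027, 0.073], 0.97)]
9.8333 [ 0.48460066 -0.10397696  0.2350177 ] [0.00216503 0.37541307 0.70100033]
[[ 0.525  -0.1053  0.0724]
 [ 0.5206 -0.1059  0.0772]
 [ 0.523  -0.1059  0.0744]] [[0.6171 0.0265 0.0769]
 [0.614  0.0343 0.0714]]
```

View pics/c7.png

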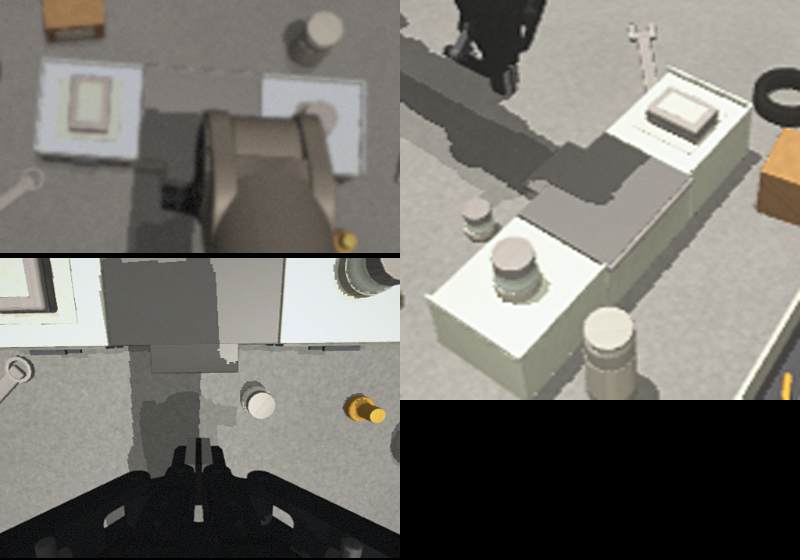

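Emit:
{"fn": "move_arm", "kwargs": {
  "gripper": [0,0,0,0,0],
  "xyz": [
    [0,0,3],
    [0,0,6],
    [0,0,9],
    [0,0,10.7],
    [0,0,10.7]
  ],
  "twist": [0,0,0,0,0]
}}

```text
t: 10.75
eef_pos: [0.4814, -0.1044, 0.1247]
tool_rot: [-0.0, 0.999, -0.037, -0.003]
contact_force: [0.2, 0.6, 0.1]
gripper_width: -0.0
```

Emit:
{"fn": "move_arm", "kwargs": {
  "gripper": [0,0,0,0,0],
  "xyz": [
    [0.5,0,0],
    [1,0,0],
    [1.4,0,0],
    [1.8,0,0],
    [2.0,0,0]
  ],
  "twist": [0,0,0,0,0]
}}

```text
t: 11.17
eef_pos: [0.5051, -0.1063, 0.1291]
tool_rot: [0.0, 0.999, -0.037, 0.001]
contact_force: [0.4, -1.0, 0.9]
gripper_width: -0.001
```

```bash
python3 look.py 8
```

```text
top [([0.622, 0.027, 0.076], 0.66), ([0.606, -0.108, 0.001], 0.3)]
scene [([0.617, 0.032, 0.078], 0.84)]
wrist []
11.4667 [ 0.50325765 -0.1061656   0.1279677 ] [-0.37740729  0.26959912  0.41390749]
```

View pics/c8.png

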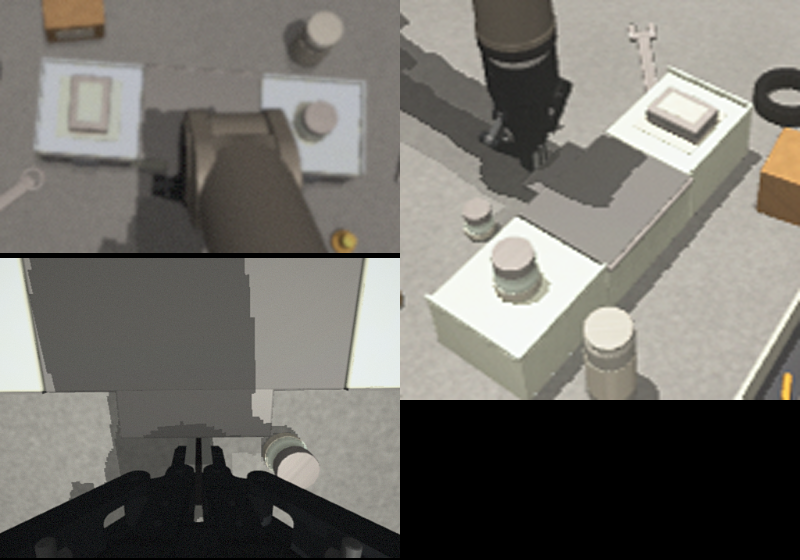

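Emit:
{"fn": "move_arm", "kwargs": {
  "gripper": [0,0,0],
  "xyz": [
    [0.3,0,0],
    [0.5,0,0],
    [0.7,0,0]
  ],
  "twist": [0,0,0]
}}

```text
t: 11.72
eef_pos: [0.5107, -0.1067, 0.1279]
tool_rot: [0.0, 0.999, -0.037, -0.0]
contact_force: [-2.5, -0.3, 1.6]
gripper_width: -0.001
```

Emit:
{"fn": "move_arm", "kwargs": {
  "gripper": [0,0,0],
  "xyz": [
    [0.2,0,0],
    [0.3,0,0],
    [0.4,0,0]
  ],
  "twist": [0,0,0]
}}

```text
t: 11.97
eef_pos: [0.5113, -0.1067, 0.1271]
tool_rot: [-0.0, 0.999, -0.037, -0.004]
contact_force: [-11.4, 2.9, 8.9]
gripper_width: -0.002
```

Emit:
{"fn": "move_arm", "kwargs": {
  "gripper": [0,0,0,0,0],
  "xyz": [
    [0,0,-0.4],
    [0,0,-0.8],
    [0.05,0,-1.2],
    [0.1,0,-1.6],
    [0.15,0,-2.0]
  ],
  "twist": [0,0,0,0,0]
}}

```text
t: 12.38
eef_pos: [0.5128, -0.1068, 0.1467]
tool_rot: [-0.0, 0.999, -0.037, -0.004]
contact_force: [-7.2, 0.4, 0.0]
gripper_width: 0.001
```

```bash
python3 look.py 9
```

```text
top [([0.618, 0.03, 0.075], 0.59)]
scene [([0.617, 0.032, 0.077], 0.57)]
wrist []
12.6833 [ 0.51276584 -0.10685274  0.14654456] [-7.34314414  1.23090151  0.46452517]
```

View pics/c9.png

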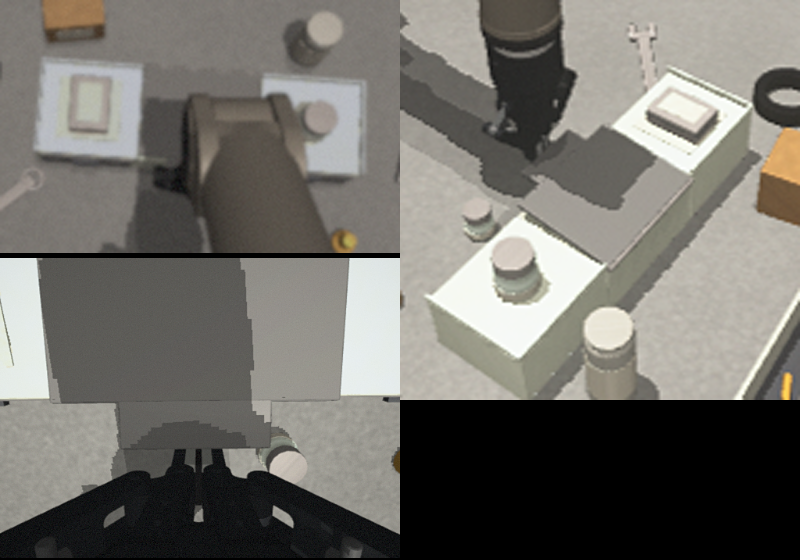

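Emit:
{"fn": "move_arm", "kwargs": {
  "gripper": [0,0,0,0,0],
  "xyz": [
    [0.15,0,-0.6],
    [0.25,0,-1.2],
    [0.4,0,-1.8],
    [0.55,0,-2.4],
    [0.75,0,-3.1]
  ],
  "twist": [0,0,0,0,0]
}}

```text
t: 13.1
eef_pos: [0.5206, -0.1074, 0.1778]
tool_rot: [-0.0, 0.999, -0.037, -0.004]
contact_force: [-6.1, 0.8, 2.3]
gripper_width: -0.003
```

```bash
python3 look.py 10
```

```text
top [([0.622, 0.03, 0.077], 0.96)]
scene [([0.619, 0.034, 0.072], 0.81)]
wrist []
13.4 [ 0.52068902 -0.10738036  0.17782952] [-8.34987042  1.19133753  2.49606017]
```

View pics/c10.png

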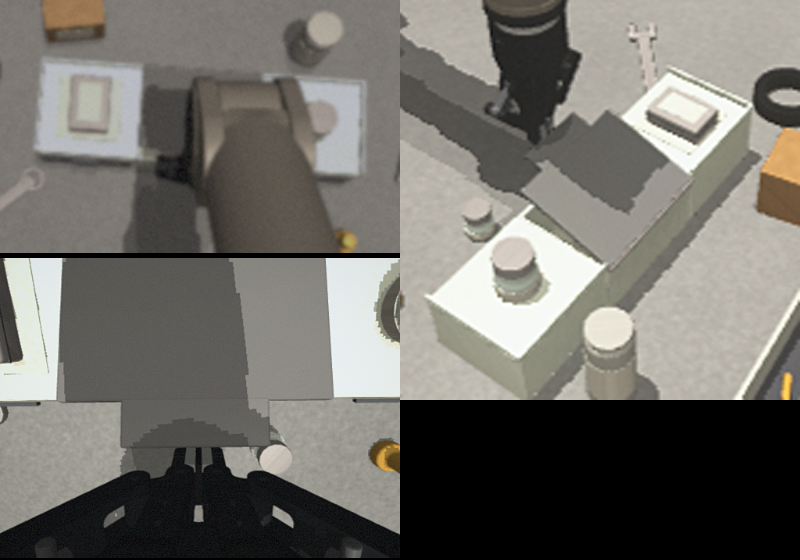

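Emit:
{"fn": "move_arm", "kwargs": {
  "gripper": [0,0,0,0,0],
  "xyz": [
    [0.55,0,-1.3],
    [1.2,0,-2.6],
    [2.0,0,-3.75],
    [2.95,0,-4.85],
    [3.95,0,-5.8]
  ],
  "twist": [0,0,0,0,0]
}}

```text
t: 13.82
eef_pos: [0.5622, -0.1103, 0.2374]
tool_rot: [-0.0, 0.999, -0.037, -0.001]
contact_force: [-1.9, 1.7, 1.3]
gripper_width: 0.0
```

```bash
python3 look.py 11
```

```text
top [([0.62, 0.031, 0.075], 0.84), ([0.681, 0.202, 0.002], 0.74)]
scene [([0.618, 0.029, 0.074], 0.92)]
wrist [([0.617, 0.026, 0.074], 0.92)]
14.1167 [ 0.56186712 -0.11038183  0.23591677] [-1.30824107  1.27995262 -0.62967833]
```

View pics/c11.png

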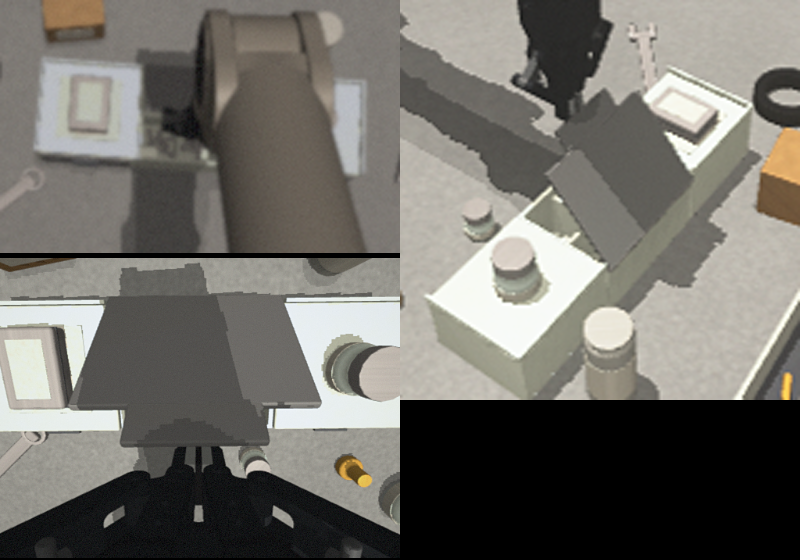

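Emit:
{"fn": "move_arm", "kwargs": {
  "gripper": [0,0,0,0,0],
  "xyz": [
    [1.1,0,-0.9],
    [2.2,0,-1.6],
    [3.3,0,-2.2],
    [4.5,0,-2.7],
    [5.7,0,-3.0]
  ],
  "twist": [0,0,0,0,0]
}}

```text
t: 14.53
eef_pos: [0.6197, -0.115, 0.2667]
tool_rot: [0.0, 0.999, -0.037, -0.0]
contact_force: [-0.3, -0.3, -0.3]
gripper_width: 0.003
```

Emit:
{"fn": "move_arm", "kwargs": {
  "gripper": [0,0,0,0,0],
  "xyz": [
    [0.9,0,-0.1],
    [1.8,0,-0.2],
    [2.7,0,-0.3],
    [3.5,0,-0.3],
    [4.2,0,-0.3]
  ],
  "twist": [0,0,0,0,0]
}}

```text
t: 14.95
eef_pos: [0.6622, -0.118, 0.2695]
tool_rot: [-0.0, 0.999, -0.037, -0.0]
contact_force: [-0.2, -0.3, -0.4]
gripper_width: -0.0
```

```bash
python3 look.py 12
```

```text
top [([0.62, 0.028, 0.074], 0.74)]
scene []
wrist [([0.614, 0.027, 0.071], 0.56)]
15.25 [ 0.66119882 -0.11795045  0.26979522] [-0.02584909 -1.13305104 -0.08283025]
```

View pics/c12.png

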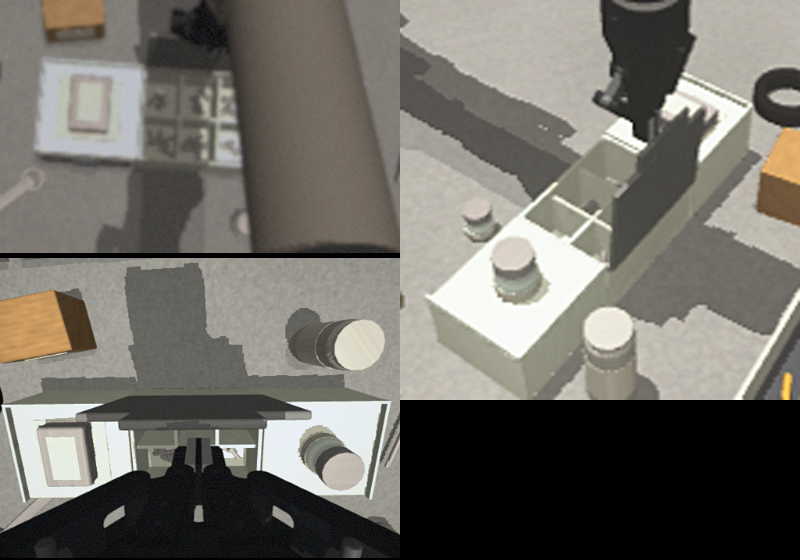

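Run:
```python
from h import *
for i in range(2): print(med('lid_lip',['wrist','scene','top'],1).tolist())
```

```text
[[0.7217, -0.1166, 0.2075], [0.7198, -0.1204, 0.2103], [0.7232, -0.1132, 0.2045]]
[[0.7251, -0.118, 0.2025], [0.7242, -0.1213, 0.2097]]
```

The lid is at its stop: the lip is at (0.72, -0.12, 0.205), as expected for 1.95 rad. Now I'll take the hand back.

Emit:
{"fn": "move_arm", "kwargs": {
  "gripper": [0,0,0,0,0],
  "xyz": [
    [-1.5,0,0],
    [-4,0,0],
    [-7,0,-1],
    [-10,0,-2],
    [-13,0,-3]
  ],
  "twist": [0,0,0,0,0]
}}

```text
t: 16.27
eef_pos: [0.5305, -0.1081, 0.2999]
tool_rot: [-0.0, 0.999, -0.037, -0.0]
contact_force: [-0.2, 0.7, 0.0]
gripper_width: 0.002
```

Emit:
{"fn": "move_arm", "kwargs": {
  "gripper": [0,0,0,0,0],
  "xyz": [
    [-1,3,0],
    [-2,6,0],
    [-3,9,0],
    [-4,12,0],
    [-4,13,0]
  ],
  "twist": [0,0,0,0,0]
}}

```text
t: 16.68
eef_pos: [0.4795, -0.24, 0.3001]
tool_rot: [0.001, 0.999, -0.04, -0.0]
contact_force: [-0.7, -1.2, -0.4]
gripper_width: 0.002
```

Emit:
{"fn": "move_arm", "kwargs": {
  "gripper": [0,0,0,0,0],
  "xyz": [
    [0,3,0],
    [0,6,0],
    [0,9,0],
    [0,10,0],
    [0,10,0]
  ],
  "twist": [0,0,0,0,0]
}}

```text
t: 17.1
eef_pos: [0.4742, -0.3377, 0.2998]
tool_rot: [0.001, 0.999, -0.04, -0.0]
contact_force: [-0.5, 0.1, 0.3]
gripper_width: -0.004
```

```bash
python3 look.py 13;  python3 - <<'E'
from h import *
print(med('lid_lip',['scene','top'],1).tolist())
for n in ['card','jar','tape','driver','spray','carton','wrench','plug']:
    for c in ['scene','top']: print(c,n,[(np.round(d['centre'],3).tolist(),round(d['p'],2)) for d in spot_point(n,c)])
E
```

```text
top [([0.623, 0.03, 0.072], 0.89), ([0.682, 0.201, -0.001], 0.24)]
scene [([0.619, 0.033, 0.074], 0.62), ([0.63, -0.408, -0.003], 0.2)]
wrist []
17.4 [ 0.47564936 -0.33292464  0.2999895 ] [0.50480339 0.53593063 0.20523791]
[[0.7239, -0.1217, 0.2102], [0.7253, -0.1173, 0.2074]]
scene card [([0.456, -0.308, 0.003], 0.72), ([0.618, 0.033, 0.082], 0.62), ([0.617, 0.031, 0.07], 0.6)]
top card [([0.618, 0.028, 0.079], 0.91)]
scene jar [([0.594, -0.253, 0.077], 0.82), ([0.397, -0.391, 0.0], 0.7), ([0.474, -0.174, 0.001], 0.45), ([0.62, 0.031, 0.083], 0.21)]
top jar [([0.593, -0.252, 0.077], 0.77), ([0.398, -0.387, -0.001], 0.76), ([0.477, -0.174, -0.002], 0.54)]
scene tape [([0.681, 0.197, -0.004], 0.65), ([0.489, 0.163, -0.001], 0.64), ([0.722, -0.122, 0.207], 0.43)]
top tape [([0.68, 0.201, -0.001], 0.67)]
scene driver [([0.63, -0.414, -0.003], 0.61)]
top driver [([0.629, -0.411, 0.001], 0.73), ([0.618, 0.034, 0.086], 0.62)]
scene spray [([0.711, -0.266, -0.003], 0.79)]
top spray [([0.719, -0.267, 0.004], 0.79)]
scene carton [([0.754, 0.052, -0.0], 0.64)]
top carton [([0.753, 0.058, -0.002], 0.83), ([0.72, -0.266, 0.001], 0.66)]
scene wrench [([0.488, 0.163, -0.001], 0.44)]
top wrench [([0.49, 0.163, -0.003], 0.85)]
scene plug [([0.455, -0.312, 0.003], 0.68)]
top plug [([0.718, -0.265, 0.004], 0.68), ([0.453, -0.301, 0.0], 0.62), ([0.618, 0.027, 0.076], 0.47)]
```

View pics/c13.png

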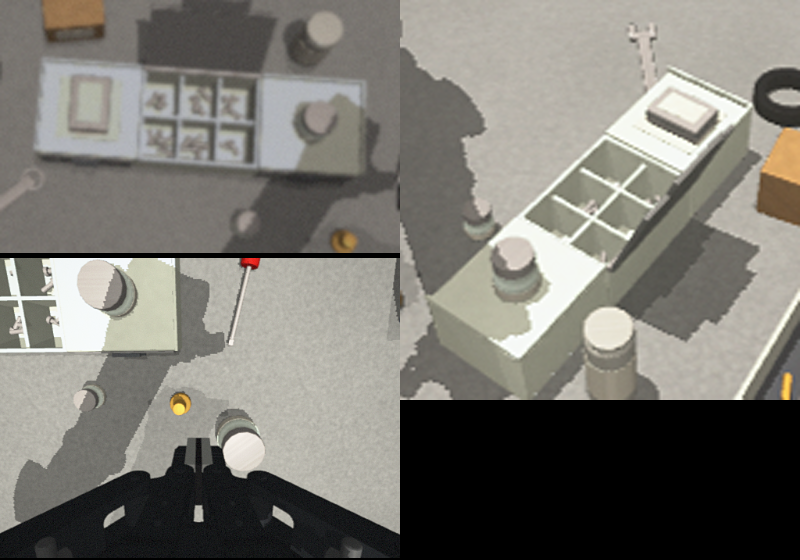

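The tin lies on the card, the lid leans open, and nothing else has moved. The hand is clear of everything, so I'm handing in.

```bash
python3 -c "
from station import *
print(hand_in())"
```

```text
the job is handed in; nothing more can be done
None
```

The tin lies fully on the empty left ledge, the lid stands open by itself, and the job is handed in (no verdict is reported).

- **Tin:** I pushed it sideways with the closed fingertips, at about 2–3 N, without pinching or lifting it. The last pictures put its centre at about (0.62, 0.03), within about 5 mm of the card's middle.
- **Lid:** With the fingers pointing down, I pressed the closed fingertips against the front edge of the lip (about 11 N at most). I raised it by friction, then pushed it past upright, and it fell back against its stop. With the hand away, its lip was seen at (0.724, -0.12, 0.208), which fits about 1.95 rad.
- **Everything else:** The middle-sized jar on the right ledge and all the other things were where they started, within the networks' error of about 4 mm. The networks gave a few false hits, such as "plug" at the spray can; the pictures ruled those out.
- **Time:** The last logged time was 17.4 s, plus about a second of final camera checks, well under the 58 s limit. The gripper was about 0.3 m up and touching nothing.

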